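# Put the carving chisels away in their fitted trays

## Task

Pick the three carving chisels out from the tools on the bench and lay each one flat in the tray that fits it: the longest chisel in the longest tray, the middle one in the middle tray, the shortest in the shortest tray. Set each down gently along its tray, within the rim, blade either way, without dropping it, and leave the mallet and the rasp where they lie.

Things in the scene. Friction and masses are not known exactly. Their poses are not given: they have to be found in the camera images.
- chisel_long: the long chisel: broad steel blade flaring like a fishtail to a 42 mm edge. Loose, lying flat, 210 mm long overall, about 0.17 kg. Pale wooden handle, flat-sided, 24 mm wide and high, from x = -105 to 14 mm; grip it near x = -15 mm. Origin: middle of the overall length, on the underside. +x points to the blade's edge (x = +105 mm), z up.
- chisel_middle: the middle chisel: straight steel blade with parallel sides, 24 mm wide. Loose, lying flat, 165 mm long overall, about 0.12 kg. Pale wooden handle, flat-sided, 24 mm wide and high, from x = -82.5 to 11.5 mm; grip it near x = -15 mm. Origin: middle of the overall length, on the underside. +x points to the blade's edge (x = +82.5 mm), z up.
- chisel_short: the short chisel: narrow straight steel blade, 11 mm wide. Loose, lying flat, 120 mm long overall, about 0.08 kg. Pale wooden handle, flat-sided, 24 mm wide and high, from x = -60 to 9 mm; grip it near x = -15 mm. Origin: middle of the overall length, on the underside. +x points to the blade's edge (x = +60 mm), z up.
- tray_long: the long tray, fitted to the long chisel: shallow wooden tray fixed to the bench, dark floor, lighter rim, 252 x 70 mm outside, 242 x 60 mm inside, floor top 6 mm and rim top 14 mm above the bench, walls 5 mm. Origin: middle of its underside, on the bench. x along its length, pointing away from the robot (within about 10 degrees), z up.
- tray_middle: the middle tray, fitted to the middle chisel: shallow wooden tray fixed to the bench, dark floor, lighter rim, 207 x 70 mm outside, 197 x 60 mm inside, floor top 6 mm and rim top 14 mm above the bench, walls 5 mm. Origin: middle of its underside, on the bench. x along its length, pointing away from the robot (within about 10 degrees), z up.
- tray_short: the short tray, fitted to the short chisel: shallow wooden tray fixed to the bench, dark floor, lighter rim, 162 x 70 mm outside, 152 x 60 mm inside, floor top 6 mm and rim top 14 mm above the bench, walls 5 mm. Origin: middle of its underside, on the bench. x along its length, pointing away from the robot (within about 10 degrees), z up.
- mallet: a carver's wooden mallet lying among the chisels, to be left alone: square head 90 x 66 mm, 50 mm high, with a round handle 24 mm thick; about 225 mm long overall. Origin on its underside near where handle meets head; the head spans x = +10 to +100 mm, handle towards -x to -113 mm.
- rasp: a rasp lying among the chisels, to be left alone: the same pale 24 mm handle as a chisel, 75 mm long, but a dark toothed steel tongue 110 mm long that tapers to a narrow tip and has no cutting edge; 185 mm long overall. Origin on the underside near mid-length, +x towards the tip.
Mind the look-alikes: they are no part of the job. What is shaped like the chisel_short but yellow is not meant.

How it is judged (in metres and radians):
At the end, for the whole second after the job is handed in: Each chisel is released and at rest in the tray of its own size: its middle within 20 mm of the tray's middle along and across, flat on the tray floor (underside under 10 mm above the bench, tilt under 0.06 rad), lengthwise within 0.25 rad, blade either way (x of chisel_long in the frame of tray_long between -0.02 and 0.02 m and y of chisel_long in the frame of tray_long between -0.02 and 0.02 m and z of chisel_long in the frame of tray_long below 0.01 m and angle between each of chisel_long, chisel_middle, chisel_short's own z axis and vertical below 0.06 rad and angle between the x axis of chisel_long and the x axis of tray_long, either way round below 0.25 rad and linear speed of each of chisel_long, chisel_middle, chisel_short below 0.02 m/s and x of chisel_middle in the frame of tray_middle between -0.02 and 0.02 m and y of chisel_middle in the frame of tray_middle between -0.02 and 0.02 m and z of chisel_middle in the frame of tray_middle below 0.01 m and angle between the x axis of chisel_middle and the x axis of tray_middle, either way round below 0.25 rad and x of chisel_short in the frame of tray_short between -0.02 and 0.02 m and y of chisel_short in the frame of tray_short between -0.02 and 0.02 m and z of chisel_short in the frame of tray_short below 0.01 m and angle between the x axis of chisel_short and the x axis of tray_short, either way round below 0.25 rad); the robot touches nothing.
It fails at once if the long chisel is dropped: it falls freely, out of the fingers, from more than about 25 mm (linear speed of chisel_long above 0.7 m/s and contact force between chisel_long and the fingers below 0.05 N).
It fails at once if the middle chisel is dropped: it falls freely, out of the fingers, from more than about 25 mm (linear speed of chisel_middle above 0.7 m/s and contact force between chisel_middle and the fingers below 0.05 N).
It fails at once if the short chisel is dropped: it falls freely, out of the fingers, from more than about 25 mm (linear speed of chisel_short above 0.7 m/s and contact force between chisel_short and the fingers below 0.05 N).
It fails at once if the mallet is shifted by more than 30 mm (distance of mallet from where it was at the start of the episode above 0.03 m).
It fails at once if the rasp is shifted by more than 30 mm (distance of rasp from where it was at the start of the episode above 0.03 m).
It also fails if it takes over 88 s, if anything falls off the work surface, if the arm or the gripper's body presses on something with over 40 N, if the wrist force passes 120 N, or if a joint passes its speed limit or range.

## Robot

A 6-joint arm with a two-finger parallel gripper is mounted at the origin on the work surface. World frame = base frame: x ahead of the robot, y to its left, z up, the work surface at z = 0. Lengths are in mm, angles in rad, forces in N, time in s.
With the tool pointing down it reaches from about 275 to 750 mm from the base axis. Payload 10.2 kg.
Tool frame: the origin (TCP) lies on the front face of the gripper's body, between the roots of the fingers; the fingertips stand 73 mm ahead of it and the grasp point (between the pads) lies 54 mm ahead of it; z points along the fingers, y is the line along which they close (so a half turn about z gives the same grasp; the last joint's range is limited). The gripper opens to 85 mm and grips with 20 to 120 N. Pads are 22 mm wide; open, the fingers measure 114 mm over their backs; the gripper's body (76 mm by 85 mm) begins 54 mm behind the grasp point. The pads swing forward as they close: fully open they stand 13 mm farther back than shut.
Start: joints at [-1.38, 0.313, 1.498, -0, 1.331, -0.223], TCP at [211.086, -480.702, 303.894] pointing down, gripper open.
Joint ranges: [-2.94, 2.94], [-0.97, 2.17], [0.19, 2.56], [-1.23, 4.37], [0.02, 3.11], [-2.88, 2.88]. Speed limits (rad/s): [2.39, 2.39, 3.01, 3.14, 3.14, 3.14].

## Interface

Orientations are given as a unit quaternion [w, x, y, z].
In Python, from rig import * gives the robot as it stands.
- The arm moves only by the tool step_arm, never from a script. Its argument "plan" is a list of rows, each an object with "offset": the shift along the tool's x, y, z in cm, a list of three; "rot": the turn, a rotation vector about the tool's x, y, z in degrees, a list of three; "gripper": the finger opening in cm, from 0 to 8.54. In form: [{"offset": [x, y, z], "rot": [wx, wy, wz], "gripper": gripper}, ...]. A call has 1 to 12 rows; each row is the pose to reach, as a shift and turn from the pose commanded when the call began, along the tool's axes at that moment; what a row does not reach only later rows make up. A row lasts 1/10 s, in which the tool goes at most 50 mm and 8.59 degrees, less where a joint would pass 70% of its speed; a pose out of reach is approached as far as the arm can. A call with a gripper value outside its range is refused whole. The fingers move at their own pace and stop on an object; "squeeze" is the grip in N (left out, the last holds). Time passes only in rows, so rows that repeat a pose let the fingers close. It gives the time, the measured TCP pose, the force, the opening and the grip force at its end, in the units of the state.
- sense(): the state, without advancing time (a new reading comes with each control period).
- capture(name): name is "side" or "top"; returns a dict with "color" (384x512x3 uint8, red, green, blue), "depth" (384x512 float32, mm along the optical axis (not along the pixel's ray), 0 where there is no reading), "vertical_fov" (degrees; the focal length in pixels is half the picture's height over the tangent of half this angle, whatever the lens; pixels are square), "cx", "cy" (the principal point, pixels), "k1" (the pictures are not rectified: a ray, as slopes to the right and down, at radius r is drawn at 1 + k1 r^2 times it, then the intrinsics apply), "rvec" (rotation vector, rad) and "tvec" (3), from world to camera coordinates, as OpenCV has them. Camera axes: x right, y down, z forward; pixel columns grow to the right and rows downward; lengths in mm; the calibration is good to about 2 mm. A picture is of the moment at which its call begins.
- finish_job(): hands the job in; it is judged then, once.
The state is a dict: "time_s": time; "joints": joint angles; "dq": joint speeds; "tau": joint torques, N m; "eef_pos": TCP position; "ee_rot": TCP orientation; "force": force on the tool from outside, world axes, zero at the start; "wrist_torque": the same for the moment, N m; "grip_width": opening from 0.0 (shut) to 1.0 (fully open); "grip_force": force on a finger pad.
Only numpy, scipy, OpenCV 4.12 (cv2) and the standard library are available. Lean on these libraries where they do the work, as an engineer would, in place of code of your own. Each camera call takes 0.05 s, during which the arm holds its last target. There are 200 camera calls.

## Working session

There is one attempt and no reset: what is moved stays moved. The work goes in short steps, Python scripts to look and compute and a tool call to move; the robot and the scene stay as the last step left them, time stands still between calls to the robot, and variables do not carry over. Pictures are saved under pics/ and viewed, at most 14 in all, crops included, and the job is handed in when it is done.

Besides the shell and the picture viewer there is one more tool, called after "Request:" by a JSON object that holds its "name" and its "arguments". step_arm: Moves the arm, as the interface text tells. Its arguments: {"type":"object","properties":{"plan":{"type":"array"},"squeeze":{"type":"number"}},"required":["plan"]}

```bash
mkdir -p pics; ls; python3 - <<'E'
from rig import *
import cv2, numpy as np
s=sense(); print(s)
for n in("top","side"):
    c=capture(n); print({k:v for k,v in c.items() if k not in("color","depth")})
    np.savez(n+'0.npz',**c)
    cv2.imwrite(f'pics/{n}0.png',c["color"][:,:,::-1])
E
```

```text
pics
{'time_s': 0.0, 'joints': array([-1.38040939e+00,  3.13467769e-01,  1.49844862e+00, -2.94026145e-06,
        1.33100758e+00, -2.23389662e-01]), 'dq': array([-0.00019872, -0.00018425, -0.00047019, -0.00149815,  0.00021056,
       -0.00029404]), 'tau': array([-6.39146856e-04, -4.12266827e+01, -2.59739470e+01, -2.35924354e-04,
        4.18673706e-03, -4.47712625e-05]), 'eef_pos': array([ 211.04741202, -480.52784182,  303.32158039]), 'ee_rot': array([-6.65593069e-04,  9.78674555e-01,  2.05415851e-01,  9.55616154e-06]), 'force': array([ 0.75754607, -0.19940584, -0.91614231]), 'wrist_torque': array([ 0.01061266,  0.00232579, -0.02296066]), 'grip_force': 0.0, 'grip_width': 0.999990667068659}
{'vertical_fov': 51.42049085273184, 'cx': 255.2521875052453, 'cy': 189.58514569536223, 'k1': -0.12438869035758811, 'rvec': array([ 2.13532203, -2.17478063,  0.17135187]), 'tvec': array([ -37.21991047,  411.70333441, 1001.46812581])}
{'vertical_fov': 47.473109760911385, 'cx': 254.98691913324691, 'cy': 188.31960842988937, 'k1': -0.04263412708660138, 'rvec': array([ 2.22054461, -0.16093023,  0.06342185]), 'tvec': array([-428.03472762,   38.51555381, 1085.45543923])}
```

View pics/top0.png

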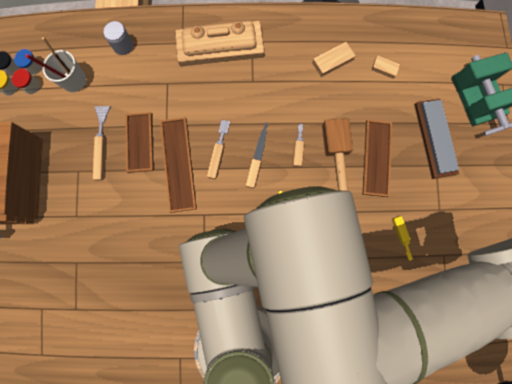

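View pics/side0.png

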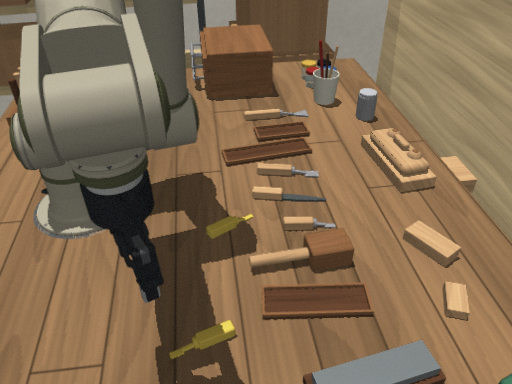

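Top view: long chisel around (100,142), short tray (140,142), long tray (178,165), middle chisel (218,150), rasp (257,155), short chisel (299,145), mallet (339,150), middle tray (377,158). The yellow decoys sit off to the side. The side view agrees.

```bash
cat > h.py <<'E'
import numpy as np, cv2
def cam(c):
    f=192/np.tan(np.radians(float(c['vertical_fov']))/2)
    K=np.array([[f,0,float(c['cx'])],[0,f,float(c['cy'])],[0,0,1]])
    D=np.array([float(c['k1']),0,0,0,0]); R=cv2.Rodrigues(np.array(c['rvec']))[0]
    return K,D,R,np.array(c['tvec'])
def rays(c,px):
    K,D,R,t=cam(c)
    u=cv2.undistortPoints(np.float64(px).reshape(-1,1,2),K,D).reshape(-1,2)
    return np.c_[u,np.ones(len(u))]
def onplane(c,px,z):
    K,D,R,t=cam(c); d=rays(c,px)@R; o=-R.T@t
    return o+d*((z-o[2])/d[:,2])[:,None]
def cloud(c):
    K,D,R,t=cam(c); v,u=np.mgrid[:384,:512]
    r=rays(c,np.c_[u.ravel(),v.ravel()])*np.array(c['depth']).reshape(-1,1)
    return ((r-t)@R).reshape(384,512,3)
def rect(p):
    (x,y),(w,h),a=cv2.minAreaRect(np.float32(p[:,:2])); a=np.radians(a)
    if w<h: w,h=h,w; a+=np.pi/2
    a=(a+np.pi/2)%np.pi-np.pi/2
    return [round(float(v),1) for v in(x,y,w,h)]+[round(float(np.degrees(a)),1)]
E
python3 - <<'E'
from h import *
c=dict(np.load('top0.npz')); P=cloud(c); im=c['color']; hsv=cv2.cvtColor(im,cv2.COLOR_RGB2HSV)
print(P[210:230:5,60,2],P[130:170:10,210,2])
for n,(u,v) in dict(hl=(97,160),hm=(214,164),hs=(298,152),st=(133,150),lt=(178,165),mt=(377,158),blade=(101,125),bench=(60,180),hr=(252,174)).items(): print(n,hsv[v,u],P[v,u].round())
m=cv2.inRange(hsv,(12,70,190),(22,170,255))
boxes=dict(L=(85,95,115,190),M=(202,112,233,185),R=(243,115,272,190),S=(288,118,310,170))
for k,(a,b,cc,d) in boxes.items():
    for nm,mk in(('handle',m),('all',(P[...,2]>6).astype(np.uint8))):
        s=np.zeros((384,512),np.uint8); s[b:d,a:cc]=mk[b:d,a:cc]
        n,l,st,_=cv2.connectedComponentsWithStats(s)
        i=1+st[1:,4].argmax(); v,u=np.nonzero(l==i)
        print(k,nm,len(u),rect(onplane(c,np.c_[u,v],22 if nm=='handle' else 18)), 'z',np.percentile(P[v,u,2],[10,50,90]).round(1))
E
cat > crop.py <<'E'
import cv2
im=cv2.imread('pics/top0.png'); cv2.imwrite('pics/crop0.png',cv2.resize(im[90:220,80:400],None,fx=2.5,fy=2.5,interpolation=cv2.INTER_CUBIC))
E
python3 crop.py
```

```text
[1.19301258 1.21691555 2.39541364 1.87482621] [0.1709012  3.64955788 0.1376808  1.109242  ]
hl [ 17 115 242] [499. 376.  24.]
hm [ 16 119 236] [482.  62.  23.]
hs [ 17 116 240] [ 511. -160.   22.]
st [ 11 155 117] [528. 283.   8.]
lt [ 12 157 114] [485. 161.   4.]
mt [ 11 157 109] [ 495. -378.    8.]
blade [130  15 155] [601. 376.   9.]
bench [ 14 135 160] [451. 489.  -1.]
hr [ 18 112 246] [453. -37.  23.]
L handle 349 [506.9, 377.9, 118.1, 22.4, 0.2] z [20.2 23.4 25.8]
L all 526 [532.8, 374.6, 169.3, 31.0, -0.0] z [10.6 22.2 25.4]
M handle 316 [492.6, 67.1, 95.0, 35.2, -14.1] z [20.2 23.5 26.5]
M all 396 [512.9, 54.9, 137.6, 25.6, -13.6] z [13.2 23.2 26.4]
R handle 255 [457.1, -38.1, 73.0, 24.2, -15.0] z [20.6 23.6 26.4]
R all 382 [507.8, -51.8, 182.1, 27.5, -15.0] z [ 6.8 22.1 25.9]
S handle 197 [510.0, -161.7, 66.0, 22.2, -7.6] z [21.8 24.3 26.8]
S all 290 [521.3, -163.2, 97.8, 25.2, -7.6] z [12.2 23.4 26.2]
```

View pics/crop0.png

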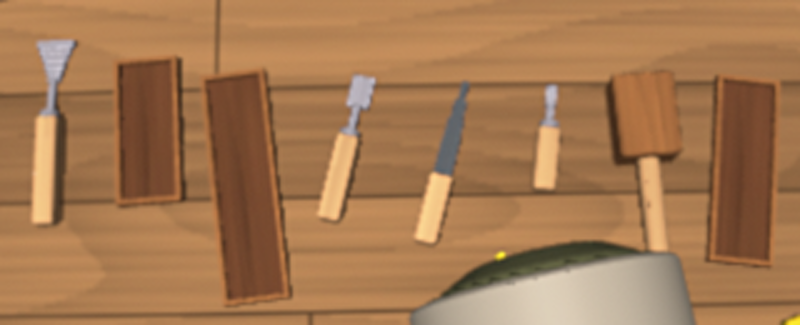

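The crop confirms the fishtail chisel on the left, then short tray, long tray, middle chisel, rasp (dark tongue), short chisel, mallet and middle tray. Next I refine the axes and measure the trays.

```bash
python3 - <<'E'
from h import *
c=dict(np.load('top0.npz')); P=cloud(c); hsv=cv2.cvtColor(c['color'],cv2.COLOR_RGB2HSV)
def big(mk,b):
    s=np.zeros((384,512),np.uint8); s[b[1]:b[3],b[0]:b[2]]=mk[b[1]:b[3],b[0]:b[2]]
    n,l,st,_=cv2.connectedComponentsWithStats(s); v,u=np.nonzero(l==1+st[1:,4].argmax()); return np.c_[u,v]
h=(cv2.inRange(hsv,(12,70,190),(22,170,255))>0)&(P[...,2]>14)
s=(hsv[...,1]<70)&(hsv[...,2]>90)
for k,b,half,hc in(('L',(85,95,115,190),105,-45.5),('M',(202,112,233,185),82.5,-35.5),('S',(288,118,310,170),60,-25.5)):
    r=rect(onplane(c,big(h,b),23)); st=onplane(c,big(s,b),6); 
    ax=np.r_[np.cos(np.radians(r[4])),np.sin(np.radians(r[4]))]
    o=np.array(r[:2])-hc*ax; tip=(st[:,:2]-o)@ax; d=st[:,:2].mean(0)-r[:2]
    print(k,r,'org',o.round(1),'tip',tip.max().round(1),half,'dir2steel',np.degrees(np.arctan2(d[1],d[0])).round(1),'grip',(o-15*ax).round(1))
f=cv2.inRange(hsv,(0,100,60),(14,255,140)); f=cv2.morphologyEx(f,cv2.MORPH_OPEN,np.ones((3,3)))
for k,b in(('ST',(122,105,160,180)),('LT',(156,110,202,218)),('MT',(355,112,400,205))):
    print(k,rect(onplane(c,big(f,b),8)))
E
```

```text
L [506.6, 377.3, 117.9, 22.0, 0.2] org [552.1 377.5] tip 105.2 105 dir2steel -0.2 grip [537.1 377.4]
M [492.3, 60.6, 91.9, 22.5, -13.9] org [526.8  52.1] tip 82.5 82.5 dir2steel -13.8 grip [512.2  55.7]
S [509.7, -161.6, 65.9, 22.2, -7.6] org [ 535. -165.] tip 58.9 60 dir2steel -7.1 grip [ 520.1 -163. ]
ST [552.7, 270.8, 152.7, 59.4, 3.0]
LT [489.1, 163.6, 242.5, 59.8, 6.9]
MT [498.4, -381.3, 197.9, 60.0, -6.4]
```

```bash
cat > go.py <<'E'
import sys
from rig import *; import numpy as np
from scipy.spatial.transform import Rotation as R
s=sense(); q=s['ee_rot']; r=R.from_quat([q[1],q[2],q[3],q[0]])
x,y,z,a=map(float,sys.argv[1:5]); p=np.r_[x,y,z]
T=R.from_euler('z',a,degrees=True)*R.from_euler('x',180,degrees=True)
print('off cm',(r.inv().apply(p-s['eef_pos'])/10).round(2),'rot',np.degrees((r.inv()*T).as_rotvec()).round(1),'pos',s['eef_pos'].round(1),'t',round(s['time_s'],2))
E
python3 go.py 520 -163 180 -7.4
```

```text
off cm [ 41.05 -16.64  12.37] rot [-0.1  0.  31.1] pos [ 211.1 -480.5  303.4] t 0.1
```

Request:
{"name": "step_arm", "arguments": {"plan": [{"offset": [41.05, -16.65, 12.4], "rot": [0, 0, 31.1], "gripper": 5.5}, {"offset": [41.05, -16.65, 12.4], "rot": [0, 0, 31.1], "gripper": 5.5}, {"offset": [41.05, -16.65, 12.4], "rot": [0, 0, 31.1], "gripper": 5.5}, {"offset": [41.05, -16.65, 12.4], "rot": [0, 0, 31.1], "gripper": 5.5}, {"offset": [41.05, -16.65, 12.4], "rot": [0, 0, 31.1], "gripper": 5.5}, {"offset": [41.05, -16.65, 12.4], "rot": [0, 0, 31.1], "gripper": 5.5}, {"offset": [41.05, -16.65, 12.4], "rot": [0, 0, 31.1], "gripper": 5.5}, {"offset": [41.05, -16.65, 12.4], "rot": [0, 0, 31.1], "gripper": 5.5}, {"offset": [41.05, -16.65, 12.4], "rot": [0, 0, 31.1], "gripper": 5.5}, {"offset": [41.05, -16.65, 12.4], "rot": [0, 0, 31.1], "gripper": 5.5}, {"offset": [41.05, -16.65, 12.4], "rot": [0, 0, 31.1], "gripper": 5.5}, {"offset": [41.05, -16.65, 12.4], "rot": [0, 0, 31.1], "gripper": 5.5}], "squeeze": 50}}

```text
time_s: 1.3
eef_pos: [519.7, -163.3, 179.7]
ee_rot: [-0.0, 0.998, -0.064, -0.0]
force: [0.8, -1.0, 1.0]
grip_width: 0.639
grip_force: 0.0
```

```bash
python3 go.py 520 -163 80 -7.4
```

```text
off cm [ 0.03 -0.03  9.97] rot [-0.  0.  0.] pos [ 519.7 -163.3  179.7] t 1.3
```

Request:
{"name": "step_arm", "arguments": {"plan": [{"offset": [0, 0, 4], "rot": [0, 0, 0], "gripper": 5.5}, {"offset": [0, 0, 7], "rot": [0, 0, 0], "gripper": 5.5}, {"offset": [0, 0, 9], "rot": [0, 0, 0], "gripper": 5.5}, {"offset": [0, 0, 10], "rot": [0, 0, 0], "gripper": 5.5}, {"offset": [0, 0, 10], "rot": [0, 0, 0], "gripper": 5.5}, {"offset": [0, 0, 10], "rot": [0, 0, 0], "gripper": 1.5}, {"offset": [0, 0, 10], "rot": [0, 0, 0], "gripper": 1.5}, {"offset": [0, 0, 10], "rot": [0, 0, 0], "gripper": 1.5}, {"offset": [0, 0, 10], "rot": [0, 0, 0], "gripper": 1.5}, {"offset": [0, 0, 10], "rot": [0, 0, 0], "gripper": 1.5}, {"offset": [0, 0, 10], "rot": [0, 0, 0], "gripper": 1.5}, {"offset": [0, 0, 10], "rot": [0, 0, 0], "gripper": 1.5}]}}

```text
time_s: 2.5
eef_pos: [520.5, -163.6, 81.3]
ee_rot: [0.001, 0.998, -0.064, 0.001]
force: [-1.1, -0.8, 6.6]
grip_width: 0.273
grip_force: 50.0
```

```bash
python3 - <<'E'
from rig import *; import cv2
c=capture("side"); cv2.imwrite('pics/g1.png',cv2.resize(c["color"][150:330,180:400,::-1],None,fx=3,fy=3))
E
```

```text
(no output)
```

View pics/g1.png

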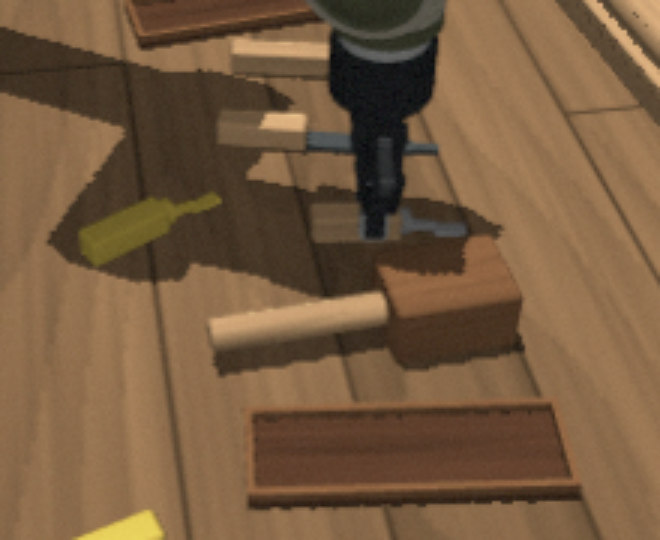

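The short chisel is held at the blade end of its handle, around (375,222) in the crop, and nothing else is touched. Lifting.

Request:
{"name": "step_arm", "arguments": {"plan": [{"offset": [0, 0, -2], "rot": [0, 0, 0], "gripper": 1.5}, {"offset": [0, 0, -5], "rot": [0, 0, 0], "gripper": 1.5}, {"offset": [0, 0, -9], "rot": [0, 0, 0], "gripper": 1.5}, {"offset": [0, 0, -11], "rot": [0, 0, 0], "gripper": 1.5}, {"offset": [0, 0, -11], "rot": [0, 0, 0], "gripper": 1.5}]}}

```text
time_s: 3.05
eef_pos: [520.9, -163.6, 193.2]
ee_rot: [0.001, 0.998, -0.064, 0.003]
force: [0.2, 1.2, -0.8]
grip_width: 0.266
grip_force: 49.2
```

```bash
python3 go.py 537.7 270 150 3
```

```text
off cm [ -3.93 -43.23   4.19] rot [  0.2  -0.3 -10.4] pos [ 520.9 -163.6  193.2] t 3.05
```

Request:
{"name": "step_arm", "arguments": {"plan": [{"offset": [-0.4, -4, 0], "rot": [0, 0, -2], "gripper": 1.5}, {"offset": [-0.8, -8.5, 0], "rot": [0, 0, -4], "gripper": 1.5}, {"offset": [-1.2, -13, 0], "rot": [0, 0, -6], "gripper": 1.5}, {"offset": [-1.6, -17.5, 0], "rot": [0, 0, -8], "gripper": 1.5}, {"offset": [-2, -22, 0], "rot": [0, 0, -10.4], "gripper": 1.5}, {"offset": [-2.4, -26.5, 0], "rot": [0, 0, -10.4], "gripper": 1.5}, {"offset": [-2.8, -31, 0], "rot": [0, 0, -10.4], "gripper": 1.5}, {"offset": [-3.2, -35.5, 0], "rot": [0, 0, -10.4], "gripper": 1.5}, {"offset": [-3.6, -40, 1], "rot": [0, 0, -10.4], "gripper": 1.5}, {"offset": [-3.9, -42.5, 3], "rot": [0, 0, -10.4], "gripper": 1.5}, {"offset": [-3.9, -43.2, 4], "rot": [0, 0, -10.4], "gripper": 1.5}, {"offset": [-3.9, -43.2, 4], "rot": [0, 0, -10.4], "gripper": 1.5}]}}

```text
time_s: 4.25
eef_pos: [535.9, 270.4, 147.5]
ee_rot: [0.001, 1.0, 0.027, -0.002]
force: [0.7, -0.2, -0.8]
grip_width: 0.267
grip_force: 49.3
```

```bash
python3 go.py 537.7 270 87 3;  python3 - <<'E'
from rig import *; import cv2
c=capture("side"); cv2.imwrite('pics/g2.png',cv2.resize(c["color"][20:220,180:400,::-1],None,fx=3,fy=3))
E
```

```text
off cm [0.2  0.04 6.05] rot [0.1 0.2 0.1] pos [535.9 270.4 147.5] t 4.25
```

View pics/g2.png

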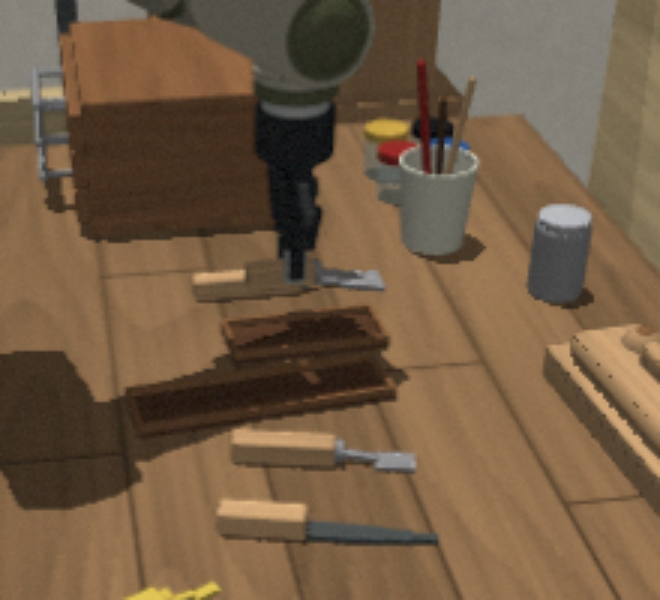

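The held short chisel hangs level above the short tray at about (300,285), overlapping the long chisel behind it. Lowering.

Request:
{"name": "step_arm", "arguments": {"plan": [{"offset": [0.1, 0, 2], "rot": [0, 0, 0], "gripper": 1.5}, {"offset": [0.2, 0, 4], "rot": [0, 0, 0], "gripper": 1.5}, {"offset": [0.2, 0, 5], "rot": [0, 0, 0], "gripper": 1.5}, {"offset": [0.2, 0, 5.5], "rot": [0, 0, 0], "gripper": 1.5}, {"offset": [0.2, 0, 5.8], "rot": [0, 0, 0], "gripper": 1.5}, {"offset": [0.2, 0, 6], "rot": [0, 0, 0], "gripper": 1.5}, {"offset": [0.2, 0, 6], "rot": [0, 0, 0], "gripper": 1.5}, {"offset": [0.2, 0, 6], "rot": [0, 0, 0], "gripper": 1.5}]}}

```text
time_s: 5.1
eef_pos: [539.1, 270.4, 90.4]
ee_rot: [-0.0, 1.0, 0.026, 0.0]
force: [-0.6, 0.2, -0.2]
grip_width: 0.264
grip_force: 49.3
```

Request:
{"name": "step_arm", "arguments": {"plan": [{"offset": [0, 0, 0.1], "rot": [0, 0, 0], "gripper": 1.5}, {"offset": [0, 0, 0.2], "rot": [0, 0, 0], "gripper": 1.5}, {"offset": [0, 0, 0.3], "rot": [0, 0, 0], "gripper": 1.5}, {"offset": [0, 0, 0.35], "rot": [0, 0, 0], "gripper": 1.5}, {"offset": [0, 0, 0.35], "rot": [0, 0, 0], "gripper": 1.5}, {"offset": [0, 0, 0.35], "rot": [0, 0, 0], "gripper": 1.5}]}}

```text
time_s: 5.7
eef_pos: [538.9, 270.4, 87.3]
ee_rot: [0.0, 1.0, 0.026, 0.0]
force: [-4.5, -2.0, 8.0]
grip_width: 0.268
grip_force: 50.5
```

Contact. Release slightly, then rise.

Request:
{"name": "step_arm", "arguments": {"plan": [{"offset": [0, 0, 0], "rot": [0, 0, 0], "gripper": 2.6}, {"offset": [0, 0, 0], "rot": [0, 0, 0], "gripper": 3.0}, {"offset": [0, 0, 0], "rot": [0, 0, 0], "gripper": 3.0}, {"offset": [0, 0, -0.5], "rot": [0, 0, 0], "gripper": 3.2}, {"offset": [0, 0, -1.5], "rot": [0, 0, 0], "gripper": 3.4}, {"offset": [0, 0, -4], "rot": [0, 0, 0], "gripper": 5.5}, {"offset": [0, 0, -8], "rot": [0, 0, 0], "gripper": 5.5}, {"offset": [0, 0, -10], "rot": [0, 0, 0], "gripper": 5.5}, {"offset": [0, 0, -10], "rot": [0, 0, 0], "gripper": 5.5}]}}

```text
time_s: 6.6
eef_pos: [540.0, 270.7, 190.5]
ee_rot: [-0.001, 1.0, 0.026, 0.003]
force: [0.6, 0.8, -0.1]
grip_width: 0.645
grip_force: 0.0
```

```bash
python3 go.py 537.1 377.4 150 0
```

```text
off cm [  0.25 -10.66   4.07] rot [-0.1 -0.4  3. ] pos [540.  270.7 190.5] t 6.6
```

Request:
{"name": "step_arm", "arguments": {"plan": [{"offset": [0.1, -4, 2], "rot": [0, 0, 3], "gripper": 5.5}, {"offset": [0, -8, 4], "rot": [0, 0, 3], "gripper": 5.5}, {"offset": [0, -10.65, 4], "rot": [0, 0, 3], "gripper": 5.5}, {"offset": [0, -10.65, 4], "rot": [0, 0, 3], "gripper": 5.5}, {"offset": [0, -10.65, 4], "rot": [0, 0, 3], "gripper": 5.5}, {"offset": [0, -10.65, 4], "rot": [0, 0, 3], "gripper": 5.5}, {"offset": [0, -10.65, 4], "rot": [0, 0, 3], "gripper": 5.5}]}}

```text
time_s: 7.3
eef_pos: [533.7, 375.7, 146.6]
ee_rot: [0.0, 1.0, -0.001, 0.0]
force: [0.1, 0.5, -0.1]
grip_width: 0.643
grip_force: 0.0
```

```bash
python3 go.py 537.1 377.4 80 0;  python3 - <<'E'
from rig import *; import cv2
c=capture("side"); cv2.imwrite('pics/g3.png',cv2.resize(c["color"][70:220,200:350,::-1],None,fx=3,fy=3))
E
```

```text
off cm [ 0.34 -0.17  6.66] rot [ 0.  -0.  -0.1] pos [533.7 375.7 146.6] t 7.3
```

View pics/g3.png

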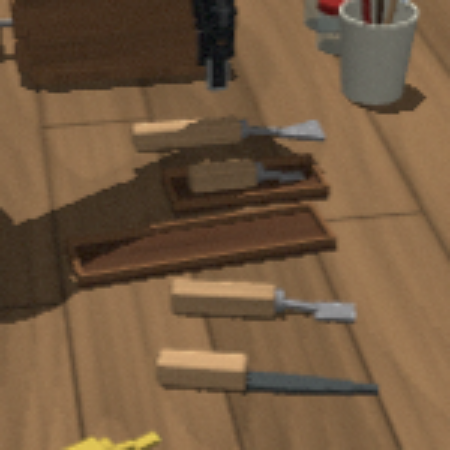

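The short chisel lies in its tray at about (245,178). The gripper is above the long chisel.

Request:
{"name": "step_arm", "arguments": {"plan": [{"offset": [0.3, -0.15, 2.5], "rot": [0, 0, 0], "gripper": 5.5}, {"offset": [0.35, -0.15, 5], "rot": [0, 0, 0], "gripper": 5.5}, {"offset": [0.35, -0.15, 6.2], "rot": [0, 0, 0], "gripper": 5.5}, {"offset": [0.35, -0.15, 6.65], "rot": [0, 0, 0], "gripper": 5.5}, {"offset": [0.35, -0.15, 6.65], "rot": [0, 0, 0], "gripper": 5.5}, {"offset": [0.35, -0.15, 6.65], "rot": [0, 0, 0], "gripper": 1.5}, {"offset": [0.35, -0.15, 6.65], "rot": [0, 0, 0], "gripper": 1.5}, {"offset": [0.35, -0.15, 6.65], "rot": [0, 0, 0], "gripper": 1.5}, {"offset": [0.35, -0.15, 6.65], "rot": [0, 0, 0], "gripper": 1.5}, {"offset": [0.35, -0.15, 6.65], "rot": [0, 0, 0], "gripper": 1.5}, {"offset": [0.35, -0.15, 6.65], "rot": [0, 0, 0], "gripper": 1.5}], "squeeze": 70}}

```text
time_s: 8.45
eef_pos: [537.3, 378.5, 81.3]
ee_rot: [-0.0, 1.0, 0.0, 0.001]
force: [-0.4, -0.7, 5.7]
grip_width: 0.259
grip_force: 71.2
```

Request:
{"name": "step_arm", "arguments": {"plan": [{"offset": [0, 0, -2], "rot": [0, 0, 0], "gripper": 1.5}, {"offset": [0, 0, -5], "rot": [0, 0, 0], "gripper": 1.5}, {"offset": [0, 0, -8], "rot": [0, 0, 0], "gripper": 1.5}, {"offset": [0, 0, -9], "rot": [0, 0, 0], "gripper": 1.5}, {"offset": [0, 0, -9], "rot": [0, 0, 0], "gripper": 1.5}, {"offset": [0, 0, -9], "rot": [0, 0, 0], "gripper": 1.5}]}}

```text
time_s: 9.05
eef_pos: [536.3, 377.9, 168.3]
ee_rot: [0.001, 1.0, 0.0, -0.001]
force: [-0.1, -0.0, -1.3]
grip_width: 0.262
grip_force: 70.3
```

```bash
python3 go.py 474.2 161.8 150 6.9
```

```text
off cm [-6.21 21.61  1.86] rot [ 0.1  0.1 -6.9] pos [536.3 377.9 168.3] t 9.05
```

Request:
{"name": "step_arm", "arguments": {"plan": [{"offset": [-1.2, 4, 0.2], "rot": [0, 0, -2], "gripper": 1.5}, {"offset": [-2.4, 8, 0.5], "rot": [0, 0, -4], "gripper": 1.5}, {"offset": [-3.6, 12, 1], "rot": [0, 0, -6], "gripper": 1.5}, {"offset": [-4.8, 16, 1.5], "rot": [0, 0, -6.9], "gripper": 1.5}, {"offset": [-5.8, 20, 1.8], "rot": [0, 0, -6.9], "gripper": 1.5}, {"offset": [-6.2, 21.6, 1.8], "rot": [0, 0, -6.9], "gripper": 1.5}, {"offset": [-6.2, 21.6, 1.8], "rot": [0, 0, -6.9], "gripper": 1.5}, {"offset": [-6.2, 21.6, 1.8], "rot": [0, 0, -6.9], "gripper": 1.5}, {"offset": [-6.2, 21.6, 1.8], "rot": [0, 0, -6.9], "gripper": 1.5}]}}

```text
time_s: 9.95
eef_pos: [474.8, 163.0, 151.4]
ee_rot: [-0.0, 0.998, 0.061, -0.0]
force: [0.0, 0.8, -0.7]
grip_width: 0.263
grip_force: 70.3
```

```bash
python3 go.py 474.2 161.8 87 6.9;  python3 - <<'E'
from rig import *; import cv2
c=capture("side"); cv2.imwrite('pics/g4.png',cv2.resize(c["color"][70:220,200:350,::-1],None,fx=3,fy=3))
E
```

```text
off cm [-0.07  0.11  6.44] rot [-0.   0.   0.1] pos [474.8 163.  151.4] t 9.95
```

View pics/g4.png

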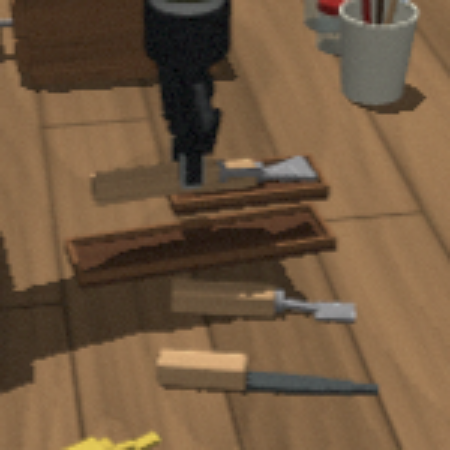

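The long chisel is level, held at (190,180), above its tray. Lowering.

Request:
{"name": "step_arm", "arguments": {"plan": [{"offset": [-0.05, 0.1, 2], "rot": [0, 0, 0], "gripper": 1.5}, {"offset": [-0.05, 0.1, 4], "rot": [0, 0, 0], "gripper": 1.5}, {"offset": [-0.05, 0.1, 5.3], "rot": [0, 0, 0], "gripper": 1.5}, {"offset": [-0.05, 0.1, 5.8], "rot": [0, 0, 0], "gripper": 1.5}, {"offset": [-0.05, 0.1, 6.0], "rot": [0, 0, 0], "gripper": 1.5}, {"offset": [-0.05, 0.1, 6.15], "rot": [0, 0, 0], "gripper": 1.5}, {"offset": [-0.05, 0.1, 6.15], "rot": [0, 0, 0], "gripper": 1.5}, {"offset": [-0.05, 0.1, 6.15], "rot": [0, 0, 0], "gripper": 1.5}, {"offset": [-0.05, 0.1, 6.15], "rot": [0, 0, 0], "gripper": 1.5}]}}

```text
time_s: 10.9
eef_pos: [474.6, 161.1, 90.8]
ee_rot: [-0.0, 0.998, 0.06, 0.0]
force: [-0.8, 0.7, -1.1]
grip_width: 0.259
grip_force: 70.3
```

Request:
{"name": "step_arm", "arguments": {"plan": [{"offset": [0, 0, 0.1], "rot": [0, 0, 0], "gripper": 1.5}, {"offset": [0, 0, 0.2], "rot": [0, 0, 0], "gripper": 1.5}, {"offset": [0, 0, 0.3], "rot": [0, 0, 0], "gripper": 1.5}, {"offset": [0, 0, 0.35], "rot": [0, 0, 0], "gripper": 1.5}, {"offset": [0, 0, 0.35], "rot": [0, 0, 0], "gripper": 1.5}, {"offset": [0, 0, 0.35], "rot": [0, 0, 0], "gripper": 1.5}]}}

```text
time_s: 11.5
eef_pos: [474.5, 161.1, 87.3]
ee_rot: [0.0, 0.998, 0.06, -0.0]
force: [-3.3, -0.7, 5.4]
grip_width: 0.261
grip_force: 71.2
```

Request:
{"name": "step_arm", "arguments": {"plan": [{"offset": [0, 0, 0], "rot": [0, 0, 0], "gripper": 2.6}, {"offset": [0, 0, 0], "rot": [0, 0, 0], "gripper": 3.0}, {"offset": [0, 0, 0], "rot": [0, 0, 0], "gripper": 3.0}, {"offset": [0, 0, -0.5], "rot": [0, 0, 0], "gripper": 3.2}, {"offset": [0, 0, -1.5], "rot": [0, 0, 0], "gripper": 3.4}, {"offset": [0, 0, -4], "rot": [0, 0, 0], "gripper": 5.5}, {"offset": [0, 0, -7], "rot": [0, 0, 0], "gripper": 5.5}, {"offset": [0, 0, -7], "rot": [0, 0, 0], "gripper": 5.5}, {"offset": [0, 0, -7], "rot": [0, 0, 0], "gripper": 5.5}]}}

```text
time_s: 12.4
eef_pos: [474.6, 161.1, 157.7]
ee_rot: [-0.0, 0.998, 0.06, 0.001]
force: [-0.3, -0.6, 0.1]
grip_width: 0.645
grip_force: 0.0
```

```bash
python3 go.py 512.2 55.7 150 -13.9
```

```text
off cm [ 2.47 10.92  0.77] rot [-0.  -0.1 20.8] pos [474.6 161.1 157.7] t 12.4
```

Request:
{"name": "step_arm", "arguments": {"plan": [{"offset": [0.9, 4, 0.3], "rot": [0, 0, 7], "gripper": 5.5}, {"offset": [1.8, 8, 0.6], "rot": [0, 0, 14], "gripper": 5.5}, {"offset": [2.45, 10.9, 0.75], "rot": [0, 0, 20.8], "gripper": 5.5}, {"offset": [2.45, 10.9, 0.75], "rot": [0, 0, 20.8], "gripper": 5.5}, {"offset": [2.45, 10.9, 0.75], "rot": [0, 0, 20.8], "gripper": 5.5}, {"offset": [2.45, 10.9, 0.75], "rot": [0, 0, 20.8], "gripper": 5.5}, {"offset": [2.45, 10.9, 0.75], "rot": [0, 0, 20.8], "gripper": 5.5}]}}

```text
time_s: 13.1
eef_pos: [511.5, 56.8, 149.3]
ee_rot: [-0.0, 0.993, -0.12, -0.0]
force: [0.2, -0.2, 0.3]
grip_width: 0.647
grip_force: 0.0
```

```bash
python3 go.py 512.2 55.7 80 -13.9
```

```text
off cm [0.1  0.1  6.93] rot [-0.   0.   0.1] pos [511.5  56.8 149.3] t 13.1
```

Request:
{"name": "step_arm", "arguments": {"plan": [{"offset": [0.1, 0.1, 2.5], "rot": [0, 0, 0], "gripper": 5.5}, {"offset": [0.1, 0.1, 5], "rot": [0, 0, 0], "gripper": 5.5}, {"offset": [0.1, 0.1, 6.4], "rot": [0, 0, 0], "gripper": 5.5}, {"offset": [0.1, 0.1, 6.9], "rot": [0, 0, 0], "gripper": 5.5}, {"offset": [0.1, 0.1, 6.9], "rot": [0, 0, 0], "gripper": 5.5}, {"offset": [0.1, 0.1, 6.9], "rot": [0, 0, 0], "gripper": 1.5}, {"offset": [0.1, 0.1, 6.9], "rot": [0, 0, 0], "gripper": 1.5}, {"offset": [0.1, 0.1, 6.9], "rot": [0, 0, 0], "gripper": 1.5}, {"offset": [0.1, 0.1, 6.9], "rot": [0, 0, 0], "gripper": 1.5}, {"offset": [0.1, 0.1, 6.9], "rot": [0, 0, 0], "gripper": 1.5}, {"offset": [0.1, 0.1, 6.9], "rot": [0, 0, 0], "gripper": 1.5}], "squeeze": 60}}

```text
time_s: 14.2
eef_pos: [513.1, 54.7, 81.5]
ee_rot: [-0.0, 0.993, -0.121, 0.001]
force: [-1.7, 0.8, 5.9]
grip_width: 0.263
grip_force: 59.8
```

Request:
{"name": "step_arm", "arguments": {"plan": [{"offset": [0, 0, -2], "rot": [0, 0, 0], "gripper": 1.5}, {"offset": [0, 0, -5], "rot": [0, 0, 0], "gripper": 1.5}, {"offset": [0, 0, -9], "rot": [0, 0, 0], "gripper": 1.5}, {"offset": [0, 0, -11], "rot": [0, 0, 0], "gripper": 1.5}, {"offset": [0, 0, -11], "rot": [0, 0, 0], "gripper": 1.5}, {"offset": [0, 0, -11], "rot": [0, 0, 0], "gripper": 1.5}]}}

```text
time_s: 14.8
eef_pos: [512.3, 54.7, 190.0]
ee_rot: [0.0, 0.993, -0.121, -0.0]
force: [0.3, 1.0, -1.6]
grip_width: 0.265
grip_force: 59.1
```

```bash
python3 go.py 484.5 -379.7 150 -6.4
```

```text
off cm [ 7.73 42.84  4.  ] rot [ 0.   0.  -7.5] pos [512.3  54.7 190. ] t 14.8
```

Request:
{"name": "step_arm", "arguments": {"plan": [{"offset": [0.8, 4.3, 0], "rot": [0, 0, -1], "gripper": 1.5}, {"offset": [1.6, 8.8, 0], "rot": [0, 0, -2], "gripper": 1.5}, {"offset": [2.4, 13.3, 0], "rot": [0, 0, -3], "gripper": 1.5}, {"offset": [3.2, 17.8, 0], "rot": [0, 0, -4], "gripper": 1.5}, {"offset": [4.0, 22.3, 0], "rot": [0, 0, -5], "gripper": 1.5}, {"offset": [4.8, 26.8, 0], "rot": [0, 0, -6], "gripper": 1.5}, {"offset": [5.6, 31.3, 0], "rot": [0, 0, -7], "gripper": 1.5}, {"offset": [6.5, 35.8, 0], "rot": [0, 0, -7.5], "gripper": 1.5}, {"offset": [7.2, 40, 0], "rot": [0, 0, -7.5], "gripper": 1.5}, {"offset": [7.75, 42.8, 0], "rot": [0, 0, -7.5], "gripper": 1.5}, {"offset": [7.75, 42.8, 2], "rot": [0, 0, -7.5], "gripper": 1.5}, {"offset": [7.75, 42.8, 4], "rot": [0, 0, -7.5], "gripper": 1.5}]}}

```text
time_s: 16.0
eef_pos: [484.3, -380.0, 147.9]
ee_rot: [-0.001, 0.998, -0.057, -0.001]
force: [-0.7, -0.1, -1.6]
grip_width: 0.264
grip_force: 59.3
```

Request:
{"name": "step_arm", "arguments": {"plan": [{"offset": [0, 0, 0], "rot": [0, 0, 0], "gripper": 1.5}, {"offset": [0, 0, 0], "rot": [0, 0, 0], "gripper": 1.5}, {"offset": [0, 0, 0], "rot": [0, 0, 0], "gripper": 1.5}]}}

```text
time_s: 16.3
eef_pos: [485.4, -379.5, 151.1]
ee_rot: [0.0, 0.998, -0.056, 0.0]
force: [0.4, -0.4, -0.1]
grip_width: 0.264
grip_force: 59.2
```

```bash
python3 go.py 484.5 -379.7 87 -6.4;  python3 - <<'E'
from rig import *; import cv2
c=capture("side"); cv2.imwrite('pics/g5.png',cv2.resize(c["color"][100:350,200:450,::-1],None,fx=2,fy=2))
E
```

```text
off cm [-0.09  0.03  6.41] rot [ 0. -0.  0.] pos [ 485.4 -379.5  151.1] t 16.3
```

View pics/g5.png

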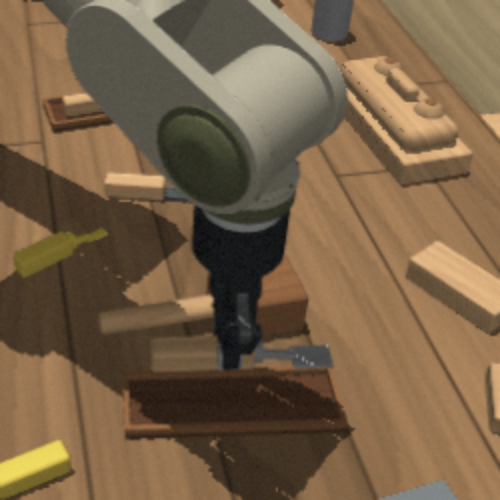

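The middle chisel is level at (235,355), above its tray. Lowering.

Request:
{"name": "step_arm", "arguments": {"plan": [{"offset": [-0.1, 0, 2], "rot": [0, 0, 0], "gripper": 1.5}, {"offset": [-0.1, 0, 4], "rot": [0, 0, 0], "gripper": 1.5}, {"offset": [-0.1, 0, 5.3], "rot": [0, 0, 0], "gripper": 1.5}, {"offset": [-0.1, 0, 5.8], "rot": [0, 0, 0], "gripper": 1.5}, {"offset": [-0.1, 0, 6.0], "rot": [0, 0, 0], "gripper": 1.5}, {"offset": [-0.1, 0, 6.1], "rot": [0, 0, 0], "gripper": 1.5}, {"offset": [-0.1, 0, 6.2], "rot": [0, 0, 0], "gripper": 1.5}, {"offset": [-0.1, 0, 6.3], "rot": [0, 0, 0], "gripper": 1.5}, {"offset": [-0.1, 0, 6.4], "rot": [0, 0, 0], "gripper": 1.5}, {"offset": [-0.1, 0, 6.4], "rot": [0, 0, 0], "gripper": 1.5}, {"offset": [-0.1, 0, 6.4], "rot": [0, 0, 0], "gripper": 1.5}]}}

```text
time_s: 17.45
eef_pos: [484.3, -379.5, 87.5]
ee_rot: [0.0, 0.998, -0.056, 0.0]
force: [-1.7, 2.1, 6.3]
grip_width: 0.262
grip_force: 60.1
```

Seated. I release, rise, and pull back clear of the view.

Request:
{"name": "step_arm", "arguments": {"plan": [{"offset": [0, 0, 0], "rot": [0, 0, 0], "gripper": 2.6}, {"offset": [0, 0, 0], "rot": [0, 0, 0], "gripper": 3.0}, {"offset": [0, 0, 0], "rot": [0, 0, 0], "gripper": 3.0}, {"offset": [0, 0, -0.5], "rot": [0, 0, 0], "gripper": 3.2}, {"offset": [0, 0, -1.5], "rot": [0, 0, 0], "gripper": 3.4}, {"offset": [0, 0, -4], "rot": [0, 0, 0], "gripper": 5.5}, {"offset": [0, 0, -8], "rot": [0, 0, 0], "gripper": 5.5}, {"offset": [0, 0, -12], "rot": [0, 0, 0], "gripper": 5.5}, {"offset": [-5, 0, -16], "rot": [0, 0, 0], "gripper": 5.5}, {"offset": [-9, 2, -18], "rot": [0, 0, 0], "gripper": 5.5}]}}

```text
time_s: 18.45
eef_pos: [402.4, -385.3, 263.8]
ee_rot: [0.001, 0.999, -0.054, 0.001]
force: [0.6, -0.8, 0.2]
grip_width: 0.643
grip_force: 0.0
```

Request:
{"name": "step_arm", "arguments": {"plan": [{"offset": [-4, 2, -1], "rot": [0, 0, 0], "gripper": 5.5}, {"offset": [-8, 4, -2], "rot": [0, 0, 0], "gripper": 5.5}, {"offset": [-12, 6, -2], "rot": [0, 0, 0], "gripper": 5.5}, {"offset": [-16, 8, -2], "rot": [0, 0, 0], "gripper": 5.5}, {"offset": [-20, 10, -2], "rot": [0, 0, 0], "gripper": 5.5}, {"offset": [-20, 10, -2], "rot": [0, 0, 0], "gripper": 5.5}, {"offset": [-20, 10, -2], "rot": [0, 0, 0], "gripper": 5.5}, {"offset": [-20, 10, -2], "rot": [0, 0, 0], "gripper": 5.5}]}}

```text
time_s: 19.25
eef_pos: [193.4, -463.2, 281.3]
ee_rot: [0.0, 0.998, -0.055, 0.0]
force: [0.3, 0.2, -0.4]
grip_width: 0.643
grip_force: 0.0
```

```bash
python3 - <<'E'
from rig import *; from h import *
print(sense()['time_s'],sense()['eef_pos'])
c=capture("top"); cv2.imwrite('pics/end.png',cv2.resize(c["color"][90:230,80:400,::-1],None,fx=2.5,fy=2.5))
P=cloud(c); hsv=cv2.cvtColor(c['color'],cv2.COLOR_RGB2HSV)
h=((cv2.inRange(hsv,(12,70,150),(24,170,255))>0)&(P[...,2]>22)).astype(np.uint8)
for k,b,hc,T in(('S',(122,105,160,180),-25.5,(552.7,270.8,3)),('L',(156,110,202,218),-45.5,(489.1,163.6,6.9)),('M',(355,112,400,205),-35.5,(498.4,-381.3,-6.4))):
    s=np.zeros_like(h); s[b[1]:b[3],b[0]:b[2]]=h[b[1]:b[3],b[0]:b[2]]
    n,l,st,_=cv2.connectedComponentsWithStats(s); v,u=np.nonzero(l==1+st[1:,4].argmax())
    r=rect(onplane(c,np.c_[u,v],29)); a=np.radians(r[4]); ax=np.r_[np.cos(a),np.sin(a)]
    d=np.array(r[:2])-hc*ax-T[:2]; t=np.radians(T[2])
    print(k,r,'err along/across',(d@[np.cos(t),np.sin(t)]).round(1),(d@[-np.sin(t),np.cos(t)]).round(1),'dang',r[4]-T[2],'ztop',np.median(P[v,u,2]).round(1))
E
```

```text
19.25 [ 193.4102478  -463.23792743  281.34890679]
S [527.6, 269.0, 65.9, 21.6, 1.7] err along/across 0.3 -1.1 dang -1.3 ztop 29.2
L [444.0, 155.9, 118.5, 23.3, 7.3] err along/across -0.2 -1.9 dang 0.39999999999999947 ztop 29.7
M [461.5, -378.1, 92.9, 23.4, -6.6] err along/across -1.5 -1.1 dang -0.1999999999999993 ztop 30.3
```

View pics/end.png

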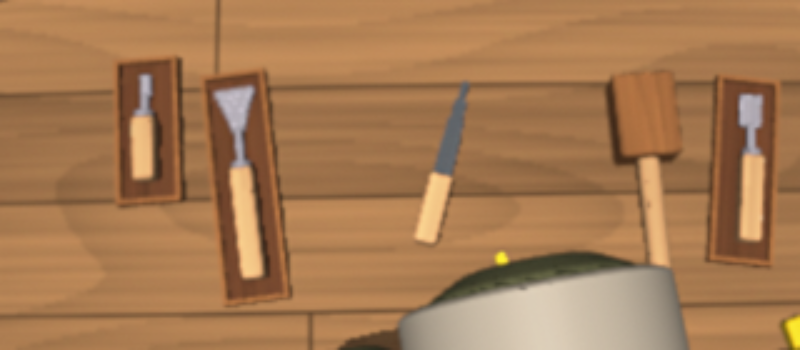

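All three chisels lie centred in their trays, at about (143,128), (243,185) and (751,167). The rasp and mallet are unmoved. Handing in.

```bash
python3 -c "
from rig import *
print(finish_job())"
```

```text
the job is handed in; nothing more can be done
None
```

All three chisels lie flat in their own trays, within about 2 mm and 1.5° of centre by the last camera check, with the mallet and rasp unmoved; the job is handed in (no verdict was returned) at about 19 s of the 88 s limit.

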